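# Unpack a stack of remedies onto matching coasters

## Robot

A 6-joint arm with a two-finger parallel gripper is mounted at the origin on a cart in front of the work surface, level with it; the furniture and walls round the work are solid. World frame = base frame: x ahead of the robot, y to its left, z up, the work surface at z = 0. Lengths are in m, angles in rad, forces in N, time in s.
With the tool pointing down it reaches from about 0.375 to 0.9 m from the base axis. Payload 3.1 kg.
Tool frame: the origin (TCP) lies midway between the tips of the shut fingers; the grasp point (between the pads) lies 19 mm behind it; z points along the fingers, y is the line along which they close (so a half turn about z gives the same grasp; the last joint's range is limited). The gripper opens to 87 mm and grips with 3 to 60 N. Pads are 19 mm wide; open, the fingers measure 117 mm over their backs; the gripper's body (75 mm by 190 mm) begins 51 mm behind the grasp point.
Start: joints at [0.955, 0.527, 1.433, -0, 1.181, -0.178], TCP at [0.265, 0.566, 0.223] pointing down, gripper open.
Joint ranges: [-3.08, 3.08], [-0.75, 2.2], [0.22, 2.44], [-1.43, 4.57], [0, 2.65], [-2.85, 2.85]. Speed limits (rad/s): [2.79, 2.79, 3.14, 3.14, 3.14, 3.14].

## Interface

Orientations are given as [roll, pitch, yaw] about the fixed x, y, z axes, in that order (R = Rz(yaw) Ry(pitch) Rx(roll)).
In Python, from station import r, optics gives the robot as it stands.
- The arm moves only by the tool apply_moves, never from a script. Its argument "plan" is text: rows parted by semicolons, each of 5 numbers parted by spaces: the opening, from 0 (shut) to 1 (fully open), then the shift along the tool's x, y, z in cm, then the turn about the tool's z in degrees. A call has 1 to 20 rows; each row shifts and turns the commanded pose from where the row before left it, along the tool's axes as they then stand; what a row does not reach is not made up. A row lasts 1/8 s, in which the tool goes at most 62.5 mm and 10.7 degrees, less where a joint would pass 70% of its speed; a pose out of reach is approached as far as the arm can. A call with a gripper value outside its range is refused whole. The fingers move at their own pace and stop on an object; "newtons" is the grip in N (left out, the last holds). Time passes only in rows, so rows that do not move let the fingers close. It gives the time, the measured TCP pose, the force, the opening and the grip force at its end, in the units of the state.
- r.get_state(): the state, without advancing time (a new reading comes with each control period).
- optics.camera(name): name is "scene" or "top" or "wrist"; returns a dict with "frame" (384x512x3 uint8, red, green, blue), "K" (3x3 intrinsics, pixels), "R" (3x3) and "t" (3): a world point X has camera coordinates R X + t; the wrist camera has in their place "tool_from_camera" (4x4, takes a point from camera to tool coordinates, whose origin is the TCP and whose axes are the flange's). Camera axes: x right, y down, z forward; pixel columns grow to the right and rows downward; lengths in m; the calibration is good to about 2 mm. A picture is of the moment at which its call begins: read the wrist's pose just before it. There is no depth.
- r.sign_off(): hands the job in; it is judged then, once.
The state is a dict: "time": time; "qpos": joint angles; "dq": joint speeds; "joint_efforts": joint torques, N m; "tool_pos": TCP position; "orientation": TCP orientation; "force": force on the tool from outside, world axes, zero at the start; "torque": the same for the moment, N m; "finger_gap": finger opening in m; "finger_force": force on a finger pad.
Only numpy, scipy, OpenCV 4.12 (cv2) and the standard library are available. Lean on these libraries where they do the work, as an engineer would, in place of code of your own. Each camera call takes 0.05 s, during which the arm holds its last target. There are 200 camera calls.

## Task

Unpack the stack of remedies from the top down: stand its dark bottle in the middle of the black coaster, the red-lidded tin in the middle of the red coaster and the blue-lidded tin in the middle of the blue coaster, without tipping any of them over. Set the two packing boards aside in a pile on the green mat, lying flat, centred and in line with it, the narrow board underneath and the wide board on top.

Things in the scene. Friction and masses are not known exactly. Their poses are not given: they have to be found in the camera images.
- bottle: small dark tincture bottle with a white label and a dark screw cap, 28 mm across, 69 mm tall (straight body up to 50 mm, cap above it), about 45 g; origin at the centre of its underside, z up. At the start it stands on the middle of the narrow board, its underside 50 mm above the table
- narrow_board: light wooden packing board, 150 (x) x 32 (y) x 10 (z) mm, about 50 g; origin at the centre of its underside, x along its length. At the start it bridges the lids of both tins, its underside 40 mm above the table, in line with the wide board
- tin_red: round aluminium salve tin with a red lid, 60 mm across, 30 mm tall, about 60 g, shut for good; origin at the centre of its underside, z up. At the start it stands on the wide board, 42 mm from the board's centre along its length (towards either end), and the narrow board lies across its lid
- tin_blue: round aluminium salve tin with a blue lid, 60 mm across, 30 mm tall, about 60 g, shut for good; origin at the centre of its underside, z up. At the start it stands on the wide board, 42 mm from the board's centre along its length (towards either end), and the narrow board lies across its lid
- wide_board: light wooden packing board, 180 (x) x 60 (y) x 10 (z) mm, about 90 g; origin at the centre of its underside, x along its length. At the start it lies on the table under both tins
- coaster_red: fixed round coaster, 84 mm across and 6 mm thick, wooden edge and red top with a thin white circle (68 mm across) in the middle; origin at the centre of its underside, on the table top (z = 0)
- coaster_blue: fixed round coaster, 84 mm across and 6 mm thick, wooden edge and blue top with a thin white circle (68 mm across) in the middle; origin at the centre of its underside, on the table top (z = 0)
- coaster_black: fixed round coaster, 84 mm across and 6 mm thick, wooden edge and black top with a thin white circle (36 mm across) in the middle; origin at the centre of its underside, on the table top (z = 0)
- board_mat: fixed flat green mat, 200 (x) x 80 (y) x 3 (z) mm; origin at the centre of its underside, on the table top, x along its length
There are look-alikes about, which are no part of the job. Several things have the shape of the tin_blue; the one meant has the colours described above.

How it is judged:
At the end, for the whole second after the job is handed in: The bottle and both tins stand upright and at rest on the coasters of their colours (bottle on black), each within 13 mm of the coaster's centre; the narrow board lies flat on the mat and the wide board flat on the narrow one, both within 15 mm of the mat's centre and 0.17 rad of its direction (horizontal distance between tin_red and coaster_red below 0.013 m and height (world z) of tin_red between 0.003 and 0.01 m and angle between each of tin_red, tin_blue, bottle's own z axis and vertical below 0.08 rad and linear speed of each of tin_red, tin_blue, bottle, narrow_board, wide_board below 0.01 m/s and horizontal distance between tin_blue and coaster_blue below 0.013 m and height (world z) of tin_blue between 0.003 and 0.01 m and horizontal distance between bottle and coaster_black below 0.013 m and height (world z) of bottle between 0.003 and 0.01 m and horizontal distance between each of narrow_board, wide_board and board_mat below 0.015 m and angle between the x axis of each of narrow_board, wide_board and the x axis of board_mat, either way round below 0.17 rad and z of narrow_board in the frame of board_mat between -0.001 and 0.007 m and angle between each of narrow_board, wide_board's own z axis and vertical below 0.06 rad and z of wide_board in the frame of board_mat between 0.009 and 0.017 m); the robot touches nothing.
It fails at once if the bottle is tipped over (angle between bottle's own z axis and vertical above 0.7 rad).
It fails at once if the red-lidded tin is tipped over (angle between tin_red's own z axis and vertical above 0.7 rad).
It fails at once if the blue-lidded tin is tipped over (angle between tin_blue's own z axis and vertical above 0.7 rad).
It also fails if it takes over 134 s, if anything falls off the work surface, if the arm or the gripper's body presses on something with over 40 N, if the wrist force passes 120 N, or if a joint passes its speed limit or range.

## Working session

There is one attempt and no reset: what is moved stays moved. The work goes in short steps, Python scripts to look and compute and a tool call to move; the robot and the scene stay as the last step left them, time stands still between calls to the robot, and variables do not carry over. Pictures are saved under pics/ and viewed, at most 14 in all, crops included, and the job is handed in when it is done.

Besides the shell and the picture viewer there is one more tool, called as name(argument=value, ...) on one line, values as JSON. apply_moves: Moves the arm, as the interface text tells. Its arguments: {"type":"object","properties":{"plan":{"type":"string"},"newtons":{"type":"number"}},"required":["plan"]}

```bash
mkdir -p pics; ls; python3 - <<'E'
from station import r, optics
import cv2,numpy as np,pickle
print(r.get_state())
for n in ("scene","top"):
    c=optics.camera(n); cv2.imwrite(f"pics/{n}0.png",c["frame"][:,:,::-1]); pickle.dump(c,open(f"{n}0.pkl","wb"))
    print(n,c["K"].tolist(),c["R"].round(3).tolist(),c["t"].round(3).tolist())
E
```

```text
pics
{'time': 0.0, 'qpos': array([ 9.54507158e-01,  5.28436538e-01,  1.43390321e+00,  2.11659285e-05,
        1.18140956e+00, -1.78478283e-01]), 'dq': array([-0.00109479, -0.00081637,  0.00191969, -0.00047674,  0.00132708,
        0.00031023]), 'joint_efforts': array([ 6.26167894e-04, -4.40042889e+01, -1.76592278e+01,  6.34091184e-02,
        5.80260472e-02, -1.54708255e-04]), 'tool_pos': array([0.26449705, 0.56546196, 0.22158956]), 'orientation': array([-3.13947373e+00, -4.02129699e-04,  2.70377329e+00]), 'force': array([ 0.64190301, -0.19492466, -0.05677325]), 'torque': array([-0.0303755 , -0.03054499,  0.03394232]), 'finger_force': 0.0, 'finger_gap': 0.08704944812943058}
scene [[361.18623604557575, 0.0, 255.54146096698338], [0.0, 361.18623604557575, 189.32662597436237], [0.0, 0.0, 1.0]] [[0.478, -0.878, 0.018], [-0.614, -0.349, -0.708], [0.628, 0.327, -0.706]] [-0.26, 0.408, 0.75]
top [[416.40140149922115, 0.0, 254.67047578314478], [0.0, 416.40140149922115, 187.807164297461], [0.0, 0.0, 1.0]] [[-0.0, -1.0, 0.023], [-0.983, -0.004, -0.186], [0.186, -0.022, -0.982]] [-0.001, 0.615, 1.084]
```

View pics/top0.png

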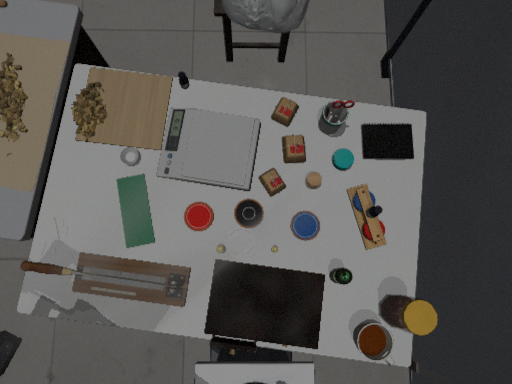

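View pics/scene0.png

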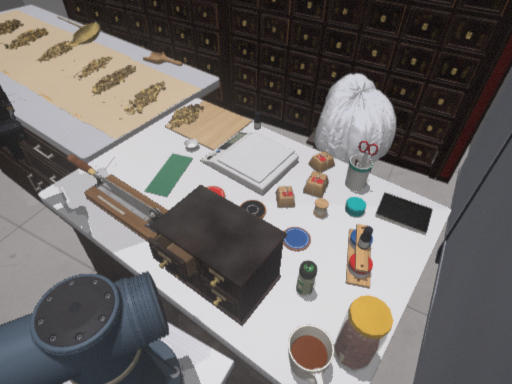

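The top view shows the stack at about (366,216): bottle at (375,211), blue tin at (364,201), red tin at (374,230). The mat is at (136,211). The coasters are red at (199,217), black at (249,213) and blue at (305,225). The tall obstacles are the chest at (265,303), the jar at (410,315), the mug at (373,340) and the green bottle at (343,275).

Blue-tin candidates: the teal-lidded tin alone at (343,159), and the blue-lidded one in the stack at (364,201). The stack one fits, being blue and under the narrow board. I'll confirm that in a crop.

```bash
cat > h.py <<'E'
import numpy as np,cv2
def ray(c,px,z,R=None,t=None):
    """pixel(s) -> world point(s) on plane z (fixed camera, or R,t given)"""
    R=c["R"] if R is None else R; t=c["t"] if t is None else t
    p=np.atleast_2d(px).astype(float)
    d=(np.linalg.inv(c["K"])@np.c_[p,np.ones(len(p))].T).T@R
    o=-R.T@t
    return o+d*((z-o[2])/d[:,2])[:,None]
def blobs(f,lo,hi,amin=30):
    hsv=cv2.cvtColor(f,cv2.COLOR_RGB2HSV)
    m=cv2.inRange(hsv,np.array(lo),np.array(hi))
    cs,_=cv2.findContours(m,cv2.RETR_EXTERNAL,cv2.CHAIN_APPROX_NONE)
    return [c for c in cs if cv2.contourArea(c)>=amin]
def wristRt(c,s):
    from scipy.spatial.transform import Rotation as Ro
    T=np.eye(4);T[:3,:3]=Ro.from_euler("xyz",s["orientation"]).as_matrix();T[:3,3]=s["tool_pos"]
    W=np.linalg.inv(T@c["tool_from_camera"])
    return W[:3,:3],W[:3,3]
E
python3 - <<'E'
import pickle,cv2,numpy as np
from h import *
c=pickle.load(open("top0.pkl","rb"));f=c["frame"]
for n,lo,hi,z in (("green",(60,80,40),(90,255,255),.003),("blue",(100,120,60),(125,255,255),.006),("red",(0,170,120),(8,255,255),.006),("board",(10,60,120),(25,200,255),.05)):
    for b in blobs(f,lo,hi):
        rc=cv2.minAreaRect(b); P=ray(c,cv2.boxPoints(rc),z)[:,:2]; ce=ray(c,[rc[0]],z)[0]
        e=P[1]-P[0],P[2]-P[1]; L=max(e,key=np.linalg.norm)
        print(n,np.round(rc[0]),ce.round(3)[:2],[round(float(np.linalg.norm(v)),3) for v in e],round(float(np.degrees(np.arctan2(L[1],L[0])))%180,1))
print("black",ray(c,[[249,213]],.006).round(3))
print("misc", [ (n,ray(c,[p],z)[0].round(3)[:2].tolist()) for n,p,z in (("chest tl",(215,262),.15),("chest tr",(324,276),.15),("gbottle",(343,275),.08),("jar",(420,318),.15),("scale r",(258,118),.03),("cup",(333,118),.1),("cork",(314,180),.03),("teal",(343,159),.03))])
s=pickle.load(open("scene0.pkl","rb"))["frame"]
a=cv2.resize(f[170:265,320:410],None,fx=4.2,fy=4.2,interpolation=2)
b=cv2.resize(s[195:300,315:400],None,fx=4.2,fy=4.2,interpolation=2)
h=max(len(a),len(b));im=np.zeros((h,a.shape[1]+b.shape[1],3),np.uint8);im[:len(a),:a.shape[1]]=a;im[:len(b),a.shape[1]:]=b
cv2.imwrite("pics/crop.png",im[:,:,::-1])
E
```

```text
green [138. 230.] [0.504 0.326] [0.076, 0.081] 11.9
green [132. 189.] [0.619 0.349] [0.077, 0.075] 99.6
green [343. 159.] [ 0.712 -0.259] [0.059, 0.061] 177.5
blue [306. 226.] [ 0.517 -0.146] [0.066, 0.064] 116.5
blue [357. 202.] [ 0.585 -0.293] [0.013, 0.045] 15.9
red [198. 216.] [0.543 0.159] [0.074, 0.074] 1.1
board [420. 317.] [ 0.272 -0.435] [0.084, 0.086] 23.9
board [372. 231.] [ 0.497 -0.318] [0.054, 0.083] 15.6
board [359. 217.] [ 0.535 -0.285] [0.014, 0.052] 13.4
board [364. 198.] [ 0.59  -0.303] [0.03, 0.075] 13.1
board [314. 178.] [ 0.645 -0.165] [0.037, 0.035] 135.0
board [139. 127.] [0.789 0.328] [0.072, 0.024] 177.0
board [ 25. 113.] [0.829 0.648] [0.45, 0.203] 180.0
black [[0.552 0.015 0.006]]
misc [('chest tl', [0.414, 0.099]), ('chest tr', [0.38, -0.166]), ('gbottle', [0.381, -0.228]), ('jar', [0.282, -0.394]), ('scale r', [0.827, -0.01]), ('cup', [0.803, -0.213]), ('cork', [0.644, -0.168]), ('teal', [0.705, -0.253])]
```

View pics/crop.png

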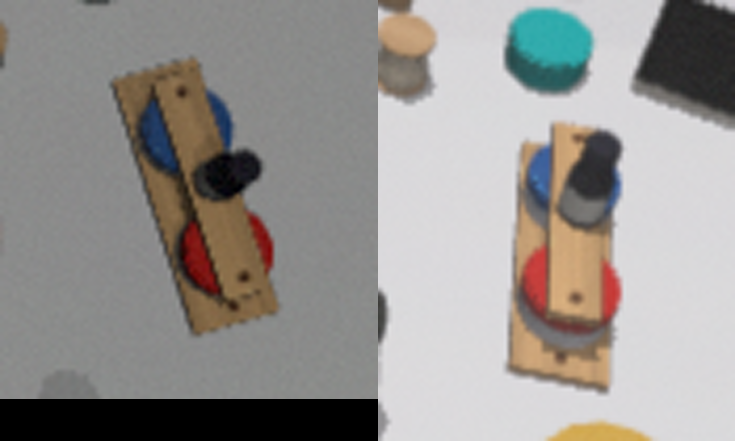

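The crop confirms it: the blue-lidded tin is under the far end of the narrow board and the red-lidded one under the near end. The loose tin is teal, so it's a decoy. Next I'll measure the mat, the black coaster and the heights of the obstacles.

```bash
python3 - <<'E'
import pickle,cv2,numpy as np
from h import *
c=pickle.load(open("top0.pkl","rb"));s=pickle.load(open("scene0.pkl","rb"))
def P(c): return c["K"]@np.c_[c["R"],c["t"]]
a=np.array([[215,262],[324,276],[343,273],[375,211],[420,318],[333,115]],float).T;b=np.array([[200,187],[285,236],[308,267],[366,233],[370,312],[361,165]],float).T
X=cv2.triangulatePoints(P(c),P(s),a,b);print((X[:3]/X[3]).T.round(3))
hsv=cv2.cvtColor(c["frame"],cv2.COLOR_RGB2HSV)
m=cv2.inRange(hsv,(65,70,20),(95,255,255))[:, :]; m[:, 170:]=0
pts=np.argwhere(m)[:,::-1].astype(np.float32)
W=ray(c,pts,.003)[:,:2]; rc=cv2.minAreaRect(W.astype(np.float32));print("mat",rc)
w=np.array([[112,80],[197,58],[278,312],[192,334]])/4.2+[320,170]
V=ray(c,w,.01)[:,:2];print("wide",V.round(3).tolist(),V.mean(0).round(4),np.degrees(np.arctan2(*(V[1]-V[2]+V[0]-V[3])[::-1])))
for n,t in (("red",(199,217)),("black",(249,213)),("blue",(305,225))):
  x,y=t;g=hsv[y-22:y+23,x-22:x+23]; mm=cv2.inRange(g,(0,70,0),(179,255,255))|cv2.inRange(g,(0,0,0),(179,255,70))
  cs=max(cv2.findContours(mm,0,1)[0],key=cv2.contourArea); rc=cv2.minEnclosingCircle(cs); q=np.array(rc[0])+[x-22,y-22]
  print(n,rc,q,ray(c,[q],.006).round(4))
E
```

```text
[[ 0.414  0.096  0.177]
 [ 0.381 -0.161  0.176]
 [ 0.387 -0.225  0.092]
 [ 0.547 -0.316  0.1  ]
 [ 0.287 -0.378  0.191]
 [ 0.82  -0.221  0.08 ]]
mat ((0.5608786940574646, 0.3374501168727875), (0.1967920958995819, 0.07680311799049377), 11.610283851623535)
wide [[0.622, -0.265], [0.637, -0.324], [0.464, -0.37], [0.45, -0.311]] [ 0.5433 -0.3174] 14.9682977913097
red ((21.410505294799805, 21.058364868164062), 14.734082221984863) [198.41050529 216.05836487] [[0.5432 0.1583 0.006 ]]
black ((21.275861740112305, 21.86206817626953), 14.56003475189209) [248.27586174 212.86206818] [[0.5526 0.0175 0.006 ]]
blue ((21.772727966308594, 22.409090042114258), 14.766182899475098) [304.77272797 225.40909004] [[ 0.5174 -0.1423  0.006 ]]
```

apply_moves(plan="1 0 0 -4 0;1 0 0 -4 0;1 0 0 0 10;1 0 0 0 10;1 0 0 0 10;1 0 0 0 10;1 0 0 0 10;1 0 0 0 10;1 0 0 0 10;1 0 0 0 10;1 0 0 0 10;1 0 0 0 10;1 0 0 0 10;1 0 0 0 10;1 0 0 0 10;1 0 0 0 10;1 0 0 0 0", newtons=15)

```text
time: 2.22
tool_pos: [0.2647, 0.5658, 0.302]
orientation: [3.141, 0.001, 0.262]
force: [0.1, -0.6, -0.1]
finger_gap: 0.0873
finger_force: 0.0
```

```bash
cat > d.py <<'E'
import sys,numpy as np
from station import r
from scipy.spatial.transform import Rotation as Ro
# python3 d.py x y z yawdeg : shift in tool axes (cm) + turn
g=np.array([float(v) for v in sys.argv[1:5]]); s=r.get_state()
R=Ro.from_euler("xyz",s["orientation"]).as_matrix()
yaw=np.degrees(s["orientation"][2])
print("t",round(s["time"],2),"pos",s["tool_pos"].round(4),"rpy",np.degrees(s["orientation"]).round(2),"gap",round(s["finger_gap"],4),"q",s["qpos"].round(2),"F",s["force"].round(1))
print("shift cm",(R.T@(g[:3]-s["tool_pos"])*100).round(2),"turn",round(-((g[3]-yaw+180)%360-180),2))
E
python3 d.py .56 .337 .3 15
```

```text
t 2.23 pos [0.2647 0.5658 0.302 ] rpy [1.7996e+02 6.0000e-02 1.5030e+01] gap 0.0873 q [0.95 0.45 1.33 0.   1.36 2.26] F [ 0.1 -0.6 -0.1]
shift cm [22.59 29.75  0.2 ] turn 0.03
```

apply_moves(plan="1 3.23 4.25 0 0;1 3.23 4.25 0 0;1 3.23 4.25 0 0;1 3.23 4.25 0 0;1 3.23 4.25 0 0;1 3.23 4.25 0 0;1 3.23 4.25 0 0;1 -1.43 4.82 0 0;1 -1.43 4.82 0 0;1 -1.43 4.82 0 0;1 -1.43 4.82 0 0;1 -1.43 4.82 0 0;1 -1.43 4.82 0 0;1 -1.43 4.82 0 0;1 -1.43 4.82 0 0;1 -1.43 4.82 0 0;1 -1.43 4.82 0 0;1 -1.43 4.82 0 0;1 -1.43 4.82 0 0;1 -1.43 4.82 0 0")

```text
time: 4.72
tool_pos: [0.5413, -0.3181, 0.3023]
orientation: [-3.141, 0.0, 0.264]
force: [0.9, 0.2, 1.0]
finger_gap: 0.0871
finger_force: 0.0
```

apply_moves(plan="1 0 0 0 0;1 0 0 0 0")

```text
time: 4.97
tool_pos: [0.5412, -0.316, 0.302]
orientation: [-3.14, 0.001, 0.262]
force: [-0.0, 0.5, 0.4]
finger_gap: 0.0869
finger_force: 0.0
```

```bash
python3 d.py .543 -.317 .3 15; python3 - <<'E'
from station import r, optics
import cv2,pickle
s=r.get_state();c=optics.camera("wrist");pickle.dump((s,c),open("w1.pkl","wb"));cv2.imwrite("pics/w1.png",c["frame"][:,:,::-1]);print(c["tool_from_camera"].round(3))
E
```

```text
t 4.97 pos [ 0.5412 -0.316   0.302 ] rpy [-1.799e+02  3.000e-02  1.499e+01] gap 0.0869 q [-0.71  0.46  1.33  0.    1.36  0.6 ] F [-0.   0.5  0.4]
shift cm [0.14 0.14 0.2 ] turn -0.01
[[ 0.001 -0.97  -0.241  0.065]
 [ 1.     0.001  0.    -0.001]
 [-0.    -0.241  0.97  -0.163]
 [ 0.     0.     0.     1.   ]]
```

View pics/w1.png

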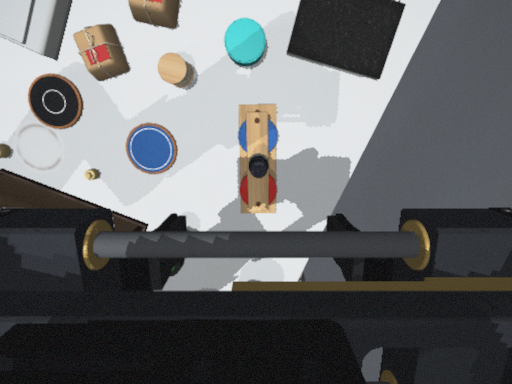

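The wrist view has the stack upright in the frame: blue tin at (258,133), red tin at (258,188), bottle cap at (259,165). The blue coaster is at (151,148) and the black one at (55,101). Measuring from it now.

```bash
python3 - <<'E'
import pickle,cv2,numpy as np
from h import *
s,c=pickle.load(open("w1.pkl","rb"));R,t=wristRt(c,s);f=c["frame"]
hsv=cv2.cvtColor(f,cv2.COLOR_RGB2HSV)
def circ(x,y,w,lo,hi,z,n):
  g=hsv[y-w:y+w+1,x-w:x+w+1];m=cv2.inRange(g,lo,hi)
  p=max(cv2.findContours(m,0,1)[0],key=cv2.contourArea)
  q,rad=cv2.minEnclosingCircle(p);q=np.array(q)+[x-w,y-w];print(n,q.round(1),round(rad,1),ray(c,[q],z,R,t)[0].round(4))
circ(259,165,16,(0,0,0),(179,255,60),.119,"cap")
circ(151,148,35,(0,70,0),(179,255,255),.006,"coaster blue")
circ(55,101,35,(0,90,0),(179,255,255),.006,"coaster black")
m=cv2.inRange(hsv,(0,60,60),(179,255,255));m[:, :225]=0;m[:,295:]=0;m[:95]=0;m[222:]=0
p=max(cv2.findContours(m,0,1)[0],key=cv2.contourArea)
W=ray(c,p[:,0],.01,R,t)[:,:2].astype(np.float32);print("wide",cv2.minAreaRect(W))
for n,lo,hi in (("red",(0,150,60),(6,255,255)),("red2",(174,150,60),(179,255,255)),("blue",(100,120,50),(125,255,255))):
  m2=cv2.inRange(hsv,lo,hi)&m; q=np.argwhere(m2)[:,::-1]
  if len(q)>30:
    W=ray(c,q,.04,R,t)[:,:2]; print(n,len(q),W.min(0),W.max(0),cv2.minAreaRect(W.astype(np.float32)), cv2.minEnclosingCircle(W.astype(np.float32)))
E
```

```text
cap [258.5 166.3] 10.8 [ 0.5519 -0.3149  0.119 ]
coaster blue [151. 148.] 26.4 [ 0.5183 -0.1417  0.006 ]
coaster black [ 54.1 101.1] 29.2 [0.5511 0.0189 0.006 ]
wide ((0.5435580015182495, -0.3161327838897705), (0.17650184035301208, 0.06293556839227676), 15.075776100158691)
red 310 [ 0.47776946 -0.35593521] [ 0.53107874 -0.2986715 ] ((0.504184365272522, -0.326675146818161), (0.045438747853040695, 0.05534004792571068), 16.016502380371094) ((0.5038164854049683, -0.327365905046463), 0.02937120757997036)
blue 333 [ 0.55882482 -0.333679  ] [ 0.61097226 -0.27644123] ((0.5841138362884521, -0.3050367534160614), (0.04580490663647652, 0.055838510394096375), 16.06623649597168) ((0.5844883322715759, -0.30511900782585144), 0.02893189713358879)
```

apply_moves(plan="1 0.27 0.07 -0 0;1 0 0 4 0;1 0 0 4 0;1 0 0 4 0;1 0 0 4 0;1 0 0 3 0;1 0 0 2.5 0;1 0 0 2.1 0;1 0 0 0 0;0.25 0 0 0 0;0.25 0 0 0 0;0.25 0 0 0 0;0.25 0 0 0 0;0.2 0 0 0 0;0.2 0 0 0 0;0.2 0 0 0 0;0.2 0 0 0 0", newtons=12)

```text
time: 7.15
tool_pos: [0.5444, -0.3166, 0.0665]
orientation: [3.142, 0.0, 0.26]
force: [0.2, -1.0, -0.2]
finger_gap: 0.027
finger_force: 12.0
```

apply_moves(plan="0.2 0 0 -1 0;0.2 0 0 -2.5 0;0.2 0 0 -3 0;0.2 0.5 -1.8 0 0;0.2 1 -3.5 0 0;0.2 1.4 -4.6 0 0;0.2 1.4 -4.6 0 0;0.2 1.4 -4.6 0 0;0.2 1.4 -4.6 0 0;0.2 1.4 -4.6 0 0;0.2 0.6 -2.6 0 0;0.2 0.3 -1.2 0 0;0.2 0 0 0 0;0.2 0 0 0 0")

```text
time: 8.9
tool_pos: [0.5527, 0.0169, 0.1314]
orientation: [3.141, 0.0, 0.259]
force: [0.4, 0.1, -0.0]
finger_gap: 0.0272
finger_force: 12.0
```

```bash
python3 d.py .5518 .0182 .0235 15;python3 - <<'E'
from station import r, optics
import cv2,pickle
s=r.get_state();c=optics.camera("wrist");pickle.dump((s,c),open("w2.pkl","wb"));cv2.imwrite("pics/w2.png",c["frame"][:,:,::-1])
E
```

```text
t 8.9 pos [0.5527 0.0169 0.1314] rpy [1.7998e+02 1.0000e-02 1.4870e+01] gap 0.0272 q [-0.17  0.56  1.7  -0.    0.88  1.14] F [ 0.4  0.1 -0. ]
shift cm [-0.05 -0.15 10.79] turn -0.13
```

View pics/w2.png

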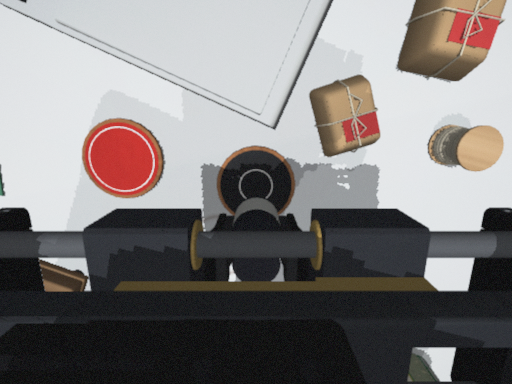

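The bottle is held upright, the black coaster's ring is at (256,185) and the red coaster is at (123,158). I'll refine both positions and then lower.

```bash
python3 - <<'E'
import pickle,cv2,numpy as np
from h import *
s,c=pickle.load(open("w2.pkl","rb"));R,t=wristRt(c,s);f=c["frame"]
hsv=cv2.cvtColor(f,cv2.COLOR_RGB2HSV)
for n,(x,y),(lo,hi) in (("red",(123,158),((0,70,0),(179,255,255))),("black",(256,180),((0,90,0),(179,255,255)))):
  m=np.zeros(hsv.shape[:2],np.uint8);m[y-48:y+48,x-48:x+48]=cv2.inRange(hsv,lo,hi)[y-48:y+48,x-48:x+48]
  if n=="black": m[200:]=0
  p=max(cv2.findContours(m,0,1)[0],key=cv2.contourArea)
  W=ray(c,p[:,0],.006,R,t)[:,:2].astype(np.float32)
  if n=="black": h=cv2.convexHull(W)[:,0]; W=h
  A=np.c_[2*W,np.ones(len(W))];q=np.linalg.lstsq(A,(W**2).sum(1),rcond=None)[0]
  print(n,q[:2].round(4),np.sqrt(q[2]+q[0]**2+q[1]**2).round(4),cv2.minEnclosingCircle(W))
print("ring",ray(c,[[256,185]],.006,R,t))
E
```

```text
red [0.5427 0.1597] 0.0412 ((0.5429244041442871, 0.15974095463752747), 0.04197623208165169)
black [0.5521 0.0185] 0.0408 ((0.5520821809768677, 0.018619993701577187), 0.04124719649553299)
ring [[0.55195699 0.01792399 0.006     ]]
```

apply_moves(plan="0.2 -0.03 -0.17 3 0;0.2 0 0 3 0;0.2 0 0 2 0;0.2 0 0 1.5 0;0.2 0 0 0.9 0;0.2 0 0 0.4 0;0.2 0 0 0 0;0.2 0 0 0 0;0.35 0 0 0 0;0.5 0 0 0 0;0.6 0 0 0 0;0.6 0 0 0 0")

```text
time: 10.45
tool_pos: [0.5519, 0.0194, 0.0236]
orientation: [3.142, -0.0, 0.26]
force: [-0.1, 0.1, 0.8]
finger_gap: 0.0497
finger_force: 0.0
```

apply_moves(plan="0.6 0 0 -2 0;0.6 0 0 -4 0;0.6 0 0 -4 0;0.6 0 0 -4 0;0.6 0 0 -2 0;0.6 0 0 0 0")

```text
time: 11.2
tool_pos: [0.553, 0.0193, 0.1852]
orientation: [3.14, -0.004, 0.26]
force: [-0.0, -0.2, -0.2]
finger_gap: 0.0525
finger_force: 0.0
```

```bash
python3 d.py .544 -.3163 .12 15
```

```text
t 11.2 pos [0.553  0.0193 0.1852] rpy [179.9   -0.22  14.93] gap 0.0525 q [-0.17  0.48  1.66 -0.    1.    1.14] F [-0.  -0.2 -0.2]
shift cm [-9.54 32.18  6.54] turn -0.07
```

apply_moves(plan="0.6 -0.6 2.2 0 0;0.6 -1.3 4.3 0 0;0.6 -1.4 4.7 0 0;0.6 -1.4 4.7 0 0;0.6 -1.4 4.7 0 0;0.6 -1.4 4.7 0 0;0.6 -1.2 4 0 0;0.6 -0.6 2 0 0;0.6 -0.2 0.9 0 0;0.6 0 0 0 0;0.6 0 0 0 0")

```text
time: 12.58
tool_pos: [0.543, -0.3145, 0.1834]
orientation: [-3.14, 0.0, 0.262]
force: [-0.1, -0.5, 0.0]
finger_gap: 0.0527
finger_force: 0.0
```

```bash
python3 d.py .544 -.3163 .0415 15; python3 - <<'E'
from station import r, optics
import cv2,pickle
from h import *
s=r.get_state();c=optics.camera("wrist");pickle.dump((s,c),open("w3.pkl","wb"));cv2.imwrite("pics/w3.png",c["frame"][:,:,::-1])
E
```

```text
t 12.57 pos [ 0.543  -0.3145  0.1834] rpy [-1.7993e+02  2.0000e-02  1.5010e+01] gap 0.0527 q [-0.7   0.58  1.46  0.    1.1   0.61] F [-0.1 -0.5  0. ]
shift cm [ 0.05  0.22 14.19] turn 0.01
```

View pics/w3.png

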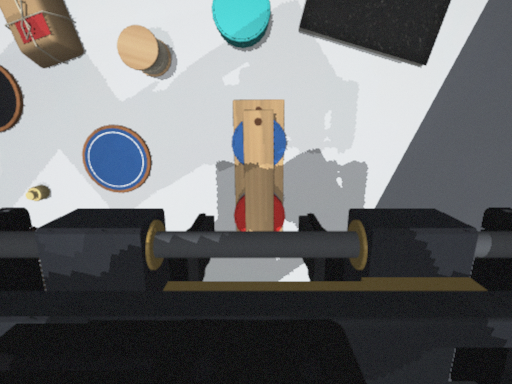

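The narrow board is undisturbed (columns 244–274, aligned with the tool) and the tins are in place. Going down to grip it.

apply_moves(plan="0.6 0.05 0.2 3 0;0.6 0 0 4 0;0.6 0 0 3 0;0.6 0 0 2.2 0;0.6 0 0 1.3 0;0.6 0 0 0.7 0;0.6 0 0 0 0;0.6 0 0 0 0")

```text
time: 13.62
tool_pos: [0.5446, -0.3184, 0.0425]
orientation: [3.14, -0.001, 0.26]
force: [0.2, 0.5, 0.2]
finger_gap: 0.0521
finger_force: 0.0
```

```bash
python3 d.py .544 -.3163 .0415 15
```

```text
t 13.62 pos [ 0.5446 -0.3184  0.0425] rpy [ 1.7992e+02 -6.0000e-02  1.4920e+01] gap 0.0521 q [-0.71  0.77  1.54  0.    0.83  0.6 ] F [0.2 0.5 0.2]
shift cm [ 0.   -0.22  0.1 ] turn -0.08
```

apply_moves(plan="0.6 0 -0.1 0.1 0;0.5 0 0 0 0;0.4 0 0 0 0;0.35 0 0 0 0;0.3 0 0 0 0;0.3 0 0 0 0;0.3 0 0 0 0;0.3 0 0 0 0;0.3 0 0 0 0", newtons=20)

```text
time: 14.75
tool_pos: [0.5438, -0.3171, 0.0406]
orientation: [3.141, -0.0, 0.26]
force: [0.6, -0.2, 0.8]
finger_gap: 0.0316
finger_force: 19.9
```

apply_moves(plan="0.3 0 0 -1 0;0.3 0 0 -2 0;0.3 0 0 -3.5 0;0.3 0 0 -4 0;0.3 0 0 -3 0;0.3 0.5 -2 0 0;0.3 1 -4 0 0;0.3 1.2 -5.2 0 0;0.3 1.2 -5.2 0 0;0.3 1.2 -5.2 0 0;0.3 1.2 -5.2 0 0;0.3 1.2 -5.2 0 0;0.3 1.2 -5.2 0 0;0.3 1.2 -5.2 0 0;0.3 1.2 -5.2 0 0;0.3 1.2 -5.2 0 0;0.3 1.2 -5.2 0 0;0.3 0.7 -3.7 0 0;0.3 0.4 -1.8 0 0;0.3 0 0 0 0")

```text
time: 17.25
tool_pos: [0.5202, 0.3347, 0.175]
orientation: [3.141, 0.002, 0.263]
force: [0.3, -0.3, -0.9]
finger_gap: 0.0314
finger_force: 19.9
```

```bash
python3 d.py .5609 .3375 .16 11.6; python3 - <<'E'
from station import r, optics
import cv2,pickle
from h import *
s=r.get_state();c=optics.camera("wrist");pickle.dump((s,c),open("w4.pkl","wb"));cv2.imwrite("pics/w4.png",c["frame"][:,:,::-1])
E
```

```text
t 17.25 pos [0.5202 0.3347 0.175 ] rpy [1.7997e+02 9.0000e-02 1.5040e+01] gap 0.0314 q [ 0.39  0.57  1.49 -0.    1.07  1.7 ] F [ 0.3 -0.3 -0.9]
shift cm [4.01 0.79 1.49] turn 3.44
```

View pics/w4.png

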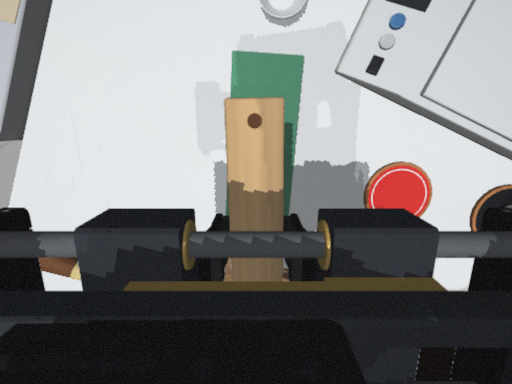

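The board is held straight: its far end is at row 98, columns 226–284. The mat's far edge runs from (232,52) to (303,56). I'll work out the mat pose and the board's offset in the hand.

```bash
python3 - <<'E'
import pickle,cv2,numpy as np
from h import *
s,c=pickle.load(open("w4.pkl","rb"));R,t=wristRt(c,s);f=c["frame"]
hsv=cv2.cvtColor(f,cv2.COLOR_RGB2HSV);m=cv2.inRange(hsv,(65,70,15),(95,255,255));m[205:]=0
m[:, :200]=0;m[:,330:]=0
# edges: right edge by rows, far edge by cols
rr=[(np.flatnonzero(m[y])[-1],y) for y in range(70,200,3)]
fe=[(x,np.flatnonzero(m[:,x])[0]) for x in range(238,299,3)]
A=ray(c,np.array(rr),.003,R,t)[:,:2];B=ray(c,np.array(fe),.003,R,t)[:,:2]
u=cv2.fitLine(A.astype(np.float32),cv2.DIST_HUBER,0,.01,.01).ravel();v=cv2.fitLine(B.astype(np.float32),cv2.DIST_HUBER,0,.01,.01).ravel()
print("right dir",np.degrees(np.arctan2(u[1],u[0]))%180,"far dir-90",np.degrees(np.arctan2(v[1],v[0]))%180-90)
k=np.linalg.solve(np.c_[u[:2],-v[:2]],v[2:]-u[2:]);P=u[2:]+k[0]*u[:2]
d=u[:2]*np.sign(u[0]);n=np.array([-d[1],d[0]])
print("corner",P,"centre",P-.1*d+.04*n, ray(c,[[232,52],[303,56]],.003,R,t)[:,:2])
q=ray(c,[[226,98],[284,98]],s["tool_pos"][2]+.0085,R,t)[:,:2];print("board end in tool frame",[(b-s["tool_pos"][:2])@[np.cos(s["orientation"][2]),np.sin(s["orientation"][2])] for b in q],[(b-s["tool_pos"][:2])@[np.sin(s["orientation"][2]),-np.cos(s["orientation"][2])] for b in q])
E
```

```text
right dir 11.37826 far dir-90 11.6343
corner [0.6644102 0.3210795] centre [0.55848414 0.3405648 ] [[0.64777947 0.39783421]
 [0.66440726 0.32076061]]
board end in tool frame [np.float64(0.07715542732203444), np.float64(0.0772016169001506)] [np.float64(-0.01719342029863693), np.float64(0.013567487772489338)]
```

```bash
python3 d.py .5585 .3385 .0055 11.5
```

```text
t 17.3 pos [0.5205 0.3336 0.175 ] rpy [1.7995e+02 9.0000e-02 1.4960e+01] gap 0.0319 q [ 0.39  0.57  1.5  -0.    1.07  1.7 ] F [ 0.2  0.5 -0.6]
shift cm [ 3.82  0.49 16.95] turn 3.46
```

apply_moves(plan="0.3 1.9 0.25 2 0;0.3 1.9 0.25 3 0;0.3 0 0 4 3.5;0.3 0 0 3.5 0;0.3 0 0 2 0;0.3 0 0 1 0;0.3 0 0 0 0;0.3 0 0 0 0")

```text
time: 18.3
tool_pos: [0.5604, 0.3394, 0.0219]
orientation: [-3.141, -0.003, 0.199]
force: [1.1, -0.2, 0.2]
finger_gap: 0.0316
finger_force: 19.9
```

```bash
python3 d.py .5585 .3385 .0055 11.5
```

```text
t 18.3 pos [0.5604 0.3394 0.0219] rpy [-1.7998e+02 -1.5000e-01  1.1420e+01] gap 0.0316 q [ 0.37  0.82  1.48 -0.    0.83  1.75] F [ 1.1 -0.2  0.2]
shift cm [-0.21  0.06  1.64] turn -0.08
```

apply_moves(plan="0.3 -0.1 0.05 0.8 0;0.3 0 0 0.5 0;0.3 0 0 0.25 0;0.3 0 0 0 0;0.3 0 0 0 0;0.45 0 0 0 0;0.55 0 0 0 0;0.6 0 0 0 0;0.6 0 0 0 0;0.6 0 0 -1 0;0.6 0 0 -3 0;0.6 0 0 -4 0;0.6 0 0 -4 0;0.6 -2 0 -4 0;0.8 -2 0 0 0;1 0 0 0 0;1 0 0 0 0")

```text
time: 20.42
tool_pos: [0.5199, 0.3306, 0.1651]
orientation: [-3.142, -0.001, 0.199]
force: [-0.1, 0.5, 0.4]
finger_gap: 0.0745
finger_force: 0.0
```

```bash
python3 d.py .504 -.327 .12 15; python3 - <<'E'
from station import r, optics
import cv2,pickle
from h import *
s=r.get_state();c=optics.camera("wrist");pickle.dump((s,c),open("w5.pkl","wb"));cv2.imwrite("pics/w5.png",c["frame"][:,:,::-1])
E
```

```text
t 20.43 pos [0.5199 0.3306 0.1651] rpy [-1.800e+02 -4.000e-02  1.141e+01] gap 0.0745 q [ 0.39  0.58  1.51 -0.    1.05  1.76] F [-0.1  0.5  0.4]
shift cm [-14.57  64.14   4.49] turn -3.59
```

View pics/w5.png

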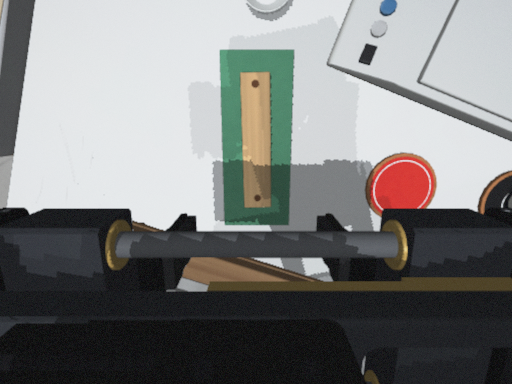

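The narrow board lies centred on the mat: board (241–271, 72–207), mat (220–293, 50–225). I'll measure both and go for the red tin.

apply_moves(plan="1 0 0 0 -3.6;1 -0.6 2 0 0;1 -1.2 4 0 0;1 -1.45 5 0 0;1 -1.45 5 0 0;1 -1.45 5 0 0;1 -1.45 5 0 0;1 -1.45 5 0 0;1 -1.45 5 0 0;1 -1.45 5 0 0;1 -1.45 5 0 0;1 -1.45 5 0 0;1 -1.45 4.5 0 0;1 -1.2 4 0 0;1 -0.7 2.5 0 0;1 -0.4 1.1 0 0;1 0 0 0 0;1 0 0 0 0")

```text
time: 22.72
tool_pos: [0.5029, -0.3254, 0.1649]
orientation: [-3.14, 0.0, 0.263]
force: [-0.7, -0.9, -0.7]
finger_gap: 0.0869
finger_force: 0.0
```

```bash
python3 d.py .503 -.327 .013 15; python3 - <<'E'
from station import r, optics
import cv2,pickle,numpy as np
from h import *
s,c=pickle.load(open("w5.pkl","rb"));R,t=wristRt(c,s);hsv=cv2.cvtColor(c["frame"],cv2.COLOR_RGB2HSV)
for n,lo,hi,z in (("mat",(65,70,15),(95,255,255),.003),("board",(8,60,40),(25,255,255),.013)):
    m=cv2.inRange(hsv,lo,hi);m[:, :212]=0;m[:,300:]=0;m[:40]=0;m[228 if n=="mat" else 215:]=0
    p=max(cv2.findContours(m,0,1)[0],key=cv2.contourArea);print(n,cv2.minAreaRect(ray(c,p[:,0],z,R,t)[:,:2].astype(np.float32)))
s=r.get_state();c=optics.camera("wrist");pickle.dump((s,c),open("w6.pkl","wb"));cv2.imwrite("pics/w6.png",c["frame"][:,:,::-1])
R,t=wristRt(c,s);hsv=cv2.cvtColor(c["frame"],cv2.COLOR_RGB2HSV)
for n,lo,hi in (("red",(0,150,50),(6,255,255)),("blue",(100,120,50),(125,255,255))):
    for b in blobs(c["frame"],lo,hi,300):
        W=ray(c,b[:,0],.04,R,t)[:,:2].astype(np.float32);print(n,b[:,0].mean(0).round(),cv2.minEnclosingCircle(W))
E
```

```text
t 22.73 pos [ 0.5029 -0.3254  0.1649] rpy [-1.7991e+02  3.0000e-02  1.5080e+01] gap 0.0869 q [-0.76  0.56  1.55  0.    1.03  0.55] F [-0.7 -0.9 -0.7]
shift cm [-0.03  0.18 15.19] turn 0.08
mat ((0.5595928430557251, 0.3393664062023163), (0.19829073548316956, 0.07898088544607162), 11.49516487121582)
board ((0.5605250597000122, 0.33994990587234497), (0.14955364167690277, 0.03192038834095001), 12.6617431640625)
red [259. 183.] ((0.5036826133728027, -0.3270455300807953), 0.029875800013542175)
blue [103. 124.] ((0.5221174359321594, -0.15839475393295288), 0.033631328493356705)
blue [259. 101.] ((0.5843281149864197, -0.3048182427883148), 0.02923913486301899)
```

View pics/w6.png

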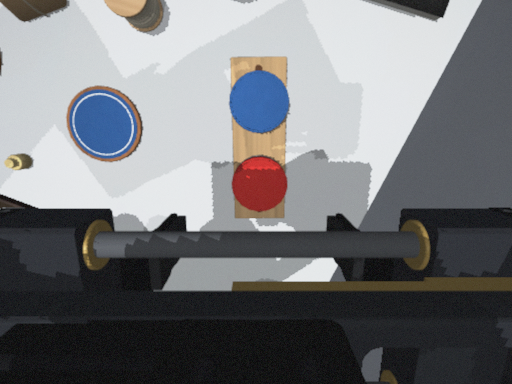

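Both tins stand undisturbed, red at (259,183) and blue at (259,101). The placed board is within about 1 mm of the mat's centre. Descending on the red tin.

apply_moves(plan="1 0.03 0.17 3 0;1 0 0 4 0;1 0 0 3.5 0;1 0 0 2.5 0;1 0 0 1.5 0;1 0 0 0.6 0;1 0 0 0 0;1 0 0 0 0;0.85 0 0 0 0;0.75 0 0 0 0;0.65 0 0 0 0;0.6 0 0 0 0;0.6 0 0 0 0;0.6 0 0 0 0;0.6 0 0 0 0;0.6 0 0 0 0", newtons=15)

```text
time: 24.78
tool_pos: [0.5039, -0.3288, 0.0142]
orientation: [3.141, 0.0, 0.262]
force: [-0.8, 0.2, 2.8]
finger_gap: 0.0594
finger_force: 15.0
```

apply_moves(plan="0.6 0 0 -1 0;0.6 0 0 -2.5 0;0.6 0 0 -4 0;0.6 0 0 -4 0;0.6 0 0 -3 0;0.6 0.7 -2 0 0;0.6 1.4 -4 0 0;0.6 1.8 -5 0 0;0.6 1.8 -5 0 0;0.6 1.8 -5 0 0;0.6 1.8 -5 0 0;0.6 1.8 -5 0 0;0.6 1.8 -5 0 0;0.6 1.6 -4.5 0 0;0.6 1.2 -3.3 0 0;0.6 0.7 -2.2 0 0;0.6 0 0 0 0;0.6 0 0 0 0")

```text
time: 27.02
tool_pos: [0.5417, 0.158, 0.1581]
orientation: [-3.141, 0.003, 0.263]
force: [0.2, -0.1, -0.6]
finger_gap: 0.0593
finger_force: 15.0
```

```bash
for i in 1 2 3; do python3 d.py .5428 .1594 .0108 15; done
```

```text
t 27.02 pos [0.5417 0.158  0.1581] rpy [-1.7999e+02  1.5000e-01  1.5050e+01] gap 0.0593 q [ 0.09  0.53  1.65 -0.    0.96  1.39] F [ 0.2 -0.1 -0.6]
shift cm [ 0.18 -0.1  14.73] turn 0.05
t 27.02 pos [0.5417 0.158  0.1581] rpy [-1.7999e+02  1.5000e-01  1.5050e+01] gap 0.0593 q [ 0.09  0.53  1.65 -0.    0.96  1.39] F [ 0.2 -0.1 -0.6]
shift cm [ 0.18 -0.1  14.73] turn 0.05
t 27.02 pos [0.5417 0.158  0.1581] rpy [-1.7999e+02  1.5000e-01  1.5050e+01] gap 0.0593 q [ 0.09  0.53  1.65 -0.    0.96  1.39] F [ 0.2 -0.1 -0.6]
shift cm [ 0.18 -0.1  14.73] turn 0.05
```

apply_moves(plan="0.6 0.12 -0.08 3 0;0.6 0 0 4 0;0.6 0 0 3.5 0;0.6 0 0 2.2 0;0.6 0 0 1.2 0;0.6 0 0 0.7 0;0.6 0 0 0 0;0.6 0 0 0 0")

```text
time: 28.02
tool_pos: [0.5447, 0.1592, 0.0139]
orientation: [3.141, -0.002, 0.262]
force: [0.6, -0.3, 0.6]
finger_gap: 0.0598
finger_force: 15.0
```

apply_moves(plan="0.6 0 0 0.25 0;0.6 0 0 0 0;0.6 0 0 0 0;0.75 0 0 0 0;0.9 0 0 0 0;1 0 0 0 0;1 0 0 0 0;1 0 0 -1 0;1 0 0 -3 0;1 0 0 -4 0;1 0 0 -4 0;1 0 0 -3 0;1 0 0 0 0;1 0 0 0 0")

```text
time: 29.78
tool_pos: [0.5432, 0.1591, 0.1601]
orientation: [-3.141, 0.001, 0.262]
force: [-0.3, -0.5, -0.6]
finger_gap: 0.087
finger_force: 0.0
```

```bash
python3 d.py .5844 -.305 .16 15; python3 - <<'E'
from station import r, optics
import cv2,pickle,numpy as np
from h import *
c=optics.camera("scene");cv2.imwrite("pics/s2.png",cv2.resize(c["frame"][130:300,130:400],None,fx=2.8,fy=2.8)[:,:,::-1])
E
```

```text
t 29.77 pos [0.5432 0.1591 0.1601] rpy [-1.7999e+02  7.0000e-02  1.5020e+01] gap 0.087 q [ 0.09  0.53  1.64 -0.    0.97  1.4 ] F [-0.3 -0.5 -0.6]
shift cm [-8.050e+00  4.589e+01  1.000e-02] turn 0.02
```

View pics/s2.png

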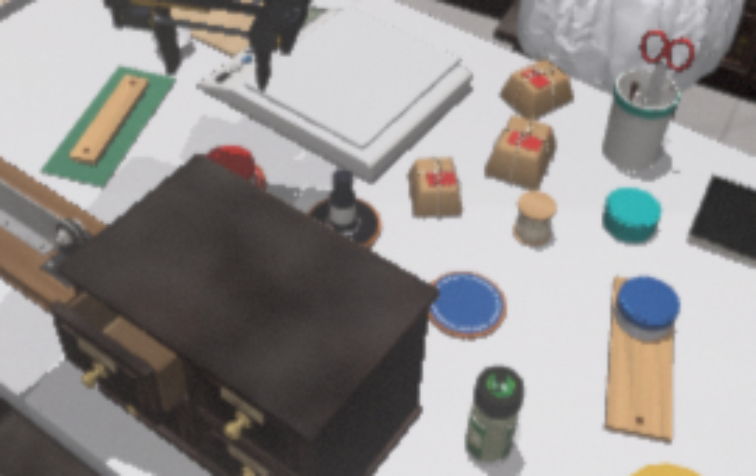

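The scene crop shows the bottle upright on the black coaster (343,210), the red tin on the red coaster (233,165), and the narrow board on the mat (107,118). The blue tin on the wide board is at (648,305). Going for the blue tin.

apply_moves(plan="1 -0.4 2 0 0;1 -0.75 4 0 0;1 -0.9 5 0 0;1 -0.9 5 0 0;1 -0.9 5 0 0;1 -0.9 5 0 0;1 -0.9 5 0 0;1 -0.9 5 0 0;1 -0.8 4.5 0 0;1 -0.8 3.5 0 0;1 -0.3 1.9 0 0;1 0 0 0 0;1 0 0 0 0")

```text
time: 31.45
tool_pos: [0.5807, -0.3045, 0.16]
orientation: [-3.139, 0.001, 0.263]
force: [-0.3, 1.1, -0.3]
finger_gap: 0.0874
finger_force: 0.0
```

```bash
python3 - <<'E'
from station import r, optics
import pickle
from h import *
s=r.get_state();c=optics.camera("wrist");R,t=wristRt(c,s)
for n,lo,hi in (("blue",(100,120,50),(125,255,255)),):
    for b in blobs(c["frame"],lo,hi,300):
        W=ray(c,b[:,0],.04,R,t)[:,:2].astype(np.float32);print(n,b[:,0].mean(0).round(),cv2.minEnclosingCircle(W))
E
python3 d.py .5844 -.305 .014 15
```

```text
blue [110. 194.] ((0.5300815105438232, -0.15635395050048828), 0.028504058718681335)
blue [259. 181.] ((0.5849618315696716, -0.3040643036365509), 0.029553420841693878)
t 31.5 pos [ 0.581  -0.3043  0.1603] rpy [-1.7991e+02  4.0000e-02  1.5090e+01] gap 0.0871 q [-0.65  0.64  1.41  0.    1.1   0.65] F [-0.1  0.4  0.2]
shift cm [ 0.32  0.18 14.62] turn 0.09
```

apply_moves(plan="1 0.33 0.14 3 0;1 0 0 4 0;1 0 0 3.5 0;1 0 0 2.2 0;1 0 0 1.3 0;1 0 0 0.6 0;1 0 0 0 0;1 0 0 0 0;0.85 0 0 0 0;0.75 0 0 0 0;0.65 0 0 0 0;0.6 0 0 0 0;0.6 0 0 0 0;0.6 0 0 0 0;0.6 0 0 0 0;0.6 0 0 0 0")

```text
time: 33.5
tool_pos: [0.5849, -0.3066, 0.0147]
orientation: [3.142, 0.0, 0.262]
force: [-0.3, -0.4, 2.5]
finger_gap: 0.0595
finger_force: 15.0
```

```bash
python3 d.py .5178 -.142 .09 15
```

```text
t 33.5 pos [ 0.5849 -0.3066  0.0147] rpy [180.     0.    15.01] gap 0.0595 q [-0.65  0.84  1.47 -0.    0.84  0.66] F [-0.3 -0.4  2.5]
shift cm [ -2.21 -17.64  -7.54] turn 0.01
```

apply_moves(plan="0.6 0 0 -1 0;0.6 0 0 -3 0;0.6 0 0 -4 0;0.6 0 0 -2 0;0.6 -0.3 -2 0 0;0.6 -0.5 -4 0 0;0.6 -0.6 -5 0 0;0.6 -0.5 -4 0 0;0.6 -0.3 -2.6 0 0;0.6 0 0 0 0;0.6 0 0 0 0")

```text
time: 34.88
tool_pos: [0.5191, -0.1433, 0.1147]
orientation: [3.14, -0.001, 0.262]
force: [-0.3, 0.3, -1.3]
finger_gap: 0.0599
finger_force: 15.0
```

```bash
python3 - <<'E'
from station import r, optics
import pickle
from h import *
s=r.get_state();c=optics.camera("wrist");R,t=wristRt(c,s)
cv2.imwrite("pics/w7.png",c["frame"][:,:,::-1])
E
python3 d.py .5178 -.142 .0108 15
```

```text
t 34.92 pos [ 0.5192 -0.1436  0.1147] rpy [ 1.7991e+02 -8.0000e-02  1.4980e+01] gap 0.0595 q [-0.48  0.57  1.75 -0.    0.82  0.83] F [-0.   0.1 -0.1]
shift cm [-0.11 -0.21 10.39] turn -0.02
```

View pics/w7.png

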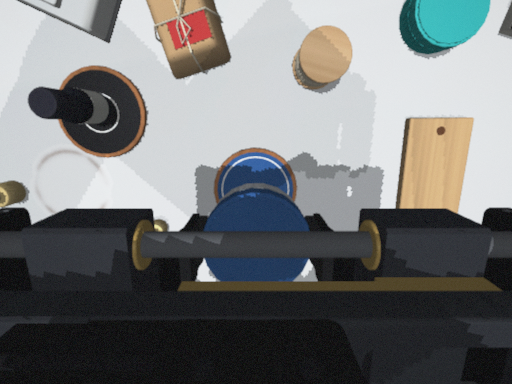

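The tin (column 257) is lined up with the blue coaster (column 256), and the bottle is well centred on black at (100,112). Lowering.

apply_moves(plan="0.6 -0.1 -0.15 3 0;0.6 0 0 3 0;0.6 0 0 2 0;0.6 0 0 1.2 0;0.6 0 0 0.8 0;0.6 0 0 0.3 0;0.6 0 0 0 0;0.6 0 0 0 0;0.75 0 0 0 0;0.9 0 0 0 0;1 0 0 0 0;1 0 0 0 0;1 0 0 -1 0;1 0 0 -3 0;1 0 0 -4 0;1 0 0 -4 0;1 0 0 -3 0;1 0 0 0 0")

```text
time: 37.17
tool_pos: [0.5183, -0.1419, 0.1646]
orientation: [3.137, -0.005, 0.262]
force: [-0.4, -0.0, -0.2]
finger_gap: 0.0873
finger_force: 0.0
```

```bash
python3 d.py .544 -.3163 .16 15
```

```text
t 37.17 pos [ 0.5183 -0.1419  0.1646] rpy [179.74  -0.28  15.02] gap 0.0873 q [-0.48  0.49  1.72  0.    0.93  0.83] F [-0.4 -0.  -0.2]
shift cm [-2.04 17.51  0.53] turn 0.02
```

apply_moves(plan="1 -0.3 2 0 0;1 -0.5 4 0 0;1 -0.6 5 0 0;1 -0.4 4 0 0;1 -0.2 2.5 0 0;1 0 0 0 0;1 0 0 0 0")

```text
time: 38.05
tool_pos: [0.5415, -0.3146, 0.1601]
orientation: [-3.138, 0.002, 0.262]
force: [-0.4, 0.1, 0.7]
finger_gap: 0.0876
finger_force: 0.0
```

```bash
python3 - <<'E'
from station import r, optics
from h import *
s=r.get_state();c=optics.camera("wrist");R,t=wristRt(c,s)
hsv=cv2.cvtColor(c["frame"],cv2.COLOR_RGB2HSV);m=cv2.inRange(hsv,(8,60,40),(25,255,255));m[:, :215]=0;m[:,310:]=0;m[:60]=0;m[205:]=0
p=max(cv2.findContours(m,0,1)[0],key=cv2.contourArea);W=ray(c,p[:,0],.01,R,t)[:,:2].astype(np.float32)
rc=cv2.minAreaRect(W);print(p[:,0].min(0),p[:,0].max(0),rc)
a=np.radians(15);far=max(W@[np.cos(a),np.sin(a)]);lat=W@[np.sin(a),-np.cos(a)];L=(lat.max()+lat.min())/2
print("centre",(far-.09)*np.array([np.cos(a),np.sin(a)])+L*np.array([np.sin(a),-np.cos(a)]))
for n,lo,hi in (("blue",(100,120,50),(125,255,255)),):
    for b in blobs(c["frame"],lo,hi,300):
        W=ray(c,b[:,0],.036,R,t)[:,:2].astype(np.float32);print(n,b[:,0].mean(0).round(),cv2.minEnclosingCircle(W))
E
python3 d.py .544 -.3163 .002 15
```

```text
[232  96] [286 204] ((0.5718923807144165, -0.3082484006881714), (0.12090668082237244, 0.05913219973444939), 15.551772117614746)
centre [ 0.54347695 -0.31582668]
blue [101. 161.] ((0.5227088332176208, -0.1501096487045288), 0.039904702454805374)
t 38.1 pos [ 0.5417 -0.3141  0.1605] rpy [-1.7985e+02  9.0000e-02  1.5040e+01] gap 0.0869 q [-0.7   0.6   1.49  0.    1.06  0.6 ] F [ 0.1 -1.  -0.4]
shift cm [ 0.19  0.31 15.84] turn 0.04
```

apply_moves(plan="1 0.15 0.22 3 0;1 0 0 4 0;1 0 0 3.5 0;1 0 0 2.5 0;1 0 0 1.6 0;1 0 0 0.8 0;1 0 0 0 0;1 0 0 0 0")

```text
time: 39.1
tool_pos: [0.5454, -0.3175, 0.0086]
orientation: [3.14, -0.001, 0.262]
force: [-0.0, 0.4, 0.3]
finger_gap: 0.0871
finger_force: 0.0
```

```bash
python3 d.py .5437 -.316 .0032 15
```

```text
t 39.1 pos [ 0.5454 -0.3175  0.0086] rpy [ 1.7991e+02 -6.0000e-02  1.5020e+01] gap 0.0871 q [-0.7   0.82  1.55  0.    0.77  0.6 ] F [-0.   0.4  0.3]
shift cm [-0.12 -0.18  0.54] turn 0.02
```

apply_moves(plan="1 -0.05 -0.1 0.5 0;1 0 0 0 0;0.85 0 0 0 0;0.75 0 0 0 0;0.65 0 0 0 0;0.6 0 0 0 0;0.6 0 0 0 0;0.6 0 0 0 0;0.6 0 0 0 0;0.6 0 0 0 0", newtons=22)

```text
time: 40.35
tool_pos: [0.544, -0.3163, 0.0026]
orientation: [3.141, -0.0, 0.262]
force: [0.8, -0.7, 0.4]
finger_gap: 0.0595
finger_force: 22.0
```

apply_moves(plan="0.6 0 0 -1 0;0.6 0 0 -3 0;0.6 0 0 -4.5 0;0.6 0 0 -5 0;0.6 0 0 -3.5 0;0.6 0.5 -2 0 0;0.6 1 -4 0 0;0.6 1.2 -5.2 0 0;0.6 1.2 -5.2 0 0;0.6 1.2 -5.2 0 0;0.6 1.2 -5.2 0 0;0.6 1.2 -5.2 0 0;0.6 1.2 -5.2 0 0;0.6 1.2 -5.2 0 0;0.6 1.2 -5.2 0 0;0.6 1.2 -5.2 0 0;0.6 1.2 -5.2 0 0;0.6 0.7 -3.7 0 0;0.6 0.4 -1.8 0 0;0.6 0 0 0 3.5")

```text
time: 42.85
tool_pos: [0.5187, 0.3359, 0.1713]
orientation: [3.141, 0.003, 0.202]
force: [0.1, 0.3, -0.0]
finger_gap: 0.0598
finger_force: 22.0
```

apply_moves(plan="0.6 0 0 0 0;0.6 0 0 0 0")

```text
time: 43.1
tool_pos: [0.52, 0.3341, 0.1721]
orientation: [3.141, 0.001, 0.201]
force: [0.3, 0.3, -0.8]
finger_gap: 0.06
finger_force: 22.0
```

```bash
python3 d.py .5598 .3394 .016 11.5; python3 - <<'E'
from station import r, optics
import cv2,pickle
from h import *
s=r.get_state();c=optics.camera("wrist");pickle.dump((s,c),open("w8.pkl","wb"));cv2.imwrite("pics/w8.png",c["frame"][:,:,::-1])
E
```

```text
t 43.1 pos [0.52   0.3341 0.1721] rpy [1.7998e+02 8.0000e-02 1.1510e+01] gap 0.06 q [ 0.39  0.58  1.5  -0.    1.07  1.76] F [ 0.3  0.3 -0.8]
shift cm [ 4.02  0.27 15.6 ] turn 0.01
```

View pics/w8.png

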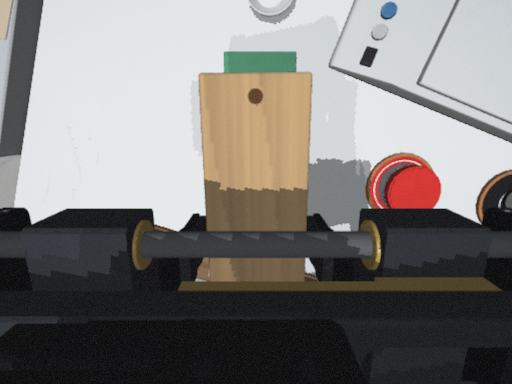

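The wide board is held straight and centred, columns 200–311. Lowering it onto the narrow board.

apply_moves(plan="0.6 2 0.12 2 0;0.6 2 0.12 3 0;0.6 0 0 4 0;0.6 0 0 3 0;0.6 0 0 1.5 0;0.6 0 0 0.7 0;0.6 0 0 0 0;0.6 0 0 0 0")

```text
time: 44.15
tool_pos: [0.5611, 0.341, 0.0319]
orientation: [-3.141, -0.002, 0.201]
force: [0.6, 0.3, -0.5]
finger_gap: 0.0598
finger_force: 22.0
```

```bash
python3 d.py .5598 .3394 .016 11.5
```

```text
t 44.15 pos [0.5611 0.341  0.0319] rpy [-1.7998e+02 -1.4000e-01  1.1520e+01] gap 0.0598 q [ 0.38  0.81  1.48 -0.    0.85  1.75] F [ 0.6  0.3 -0.5]
shift cm [-0.16  0.13  1.59] turn 0.02
```

apply_moves(plan="0.6 -0.1 0.1 0.8 0;0.6 0 0 0.5 0;0.6 0 0 0.25 0;0.6 0 0 0 0;0.6 0 0 0 0")

```text
time: 44.78
tool_pos: [0.5589, 0.3392, 0.0156]
orientation: [3.141, 0.001, 0.201]
force: [-2.3, -1.6, 5.8]
finger_gap: 0.0594
finger_force: 22.0
```

apply_moves(plan="0.7 0 0 0 0;0.8 0 0 0 0;0.9 0 0 0 0;0.95 0 0 0 0;0.95 0 0 0 0;0.95 0 0 -1 0;0.95 0 0 -3 0;0.95 0 0 -5 0;0.95 0 0 -5 0;0.95 -3 0 -5 0;0.95 -4 0 -3 0;0.95 -4 0 0 0;0.95 0 0 0 0;0.95 0 0 0 0")

```text
time: 46.52
tool_pos: [0.4524, 0.3178, 0.2358]
orientation: [-3.141, -0.002, 0.201]
force: [1.4, 0.3, -0.5]
finger_gap: 0.0829
finger_force: 0.0
```

```bash
python3 - <<'E'
from station import r, optics
import cv2,pickle
from h import *
s=r.get_state();print(s["time"],s["tool_pos"].round(3));c=optics.camera("wrist");R,t=wristRt(c,s)
f=c["frame"];cv2.imwrite("pics/w9.png",f[:,:,::-1])
for n,lo,hi,z in (("mat",(65,70,15),(95,255,255),.003),("board",(8,60,40),(25,255,255),.023),("red",(0,150,50),(6,255,255),.036)):
    for p in blobs(f,lo,hi,800):
        W=ray(c,p[:,0],z,R,t)[:,:2].astype(np.float32);print(n,p[:,0].mean(0).round(),cv2.minAreaRect(W),cv2.minEnclosingCircle(W)[0])
E
```

```text
46.525 [0.452 0.318 0.236]
mat [257.  82.] ((0.5600335597991943, 0.3395976126194), (0.19776780903339386, 0.07863591611385345), 11.496949195861816) (0.5595175623893738, 0.33937227725982666)
board [345. 280.] ((0.33083534240722656, 0.125779926776886), (0.057031262665987015, 0.4512941241264343), 11.614697456359863) (0.33169233798980713, 0.12595608830451965)
board [ 70. 188.] ((0.3758399188518524, 0.567780077457428), (0.17512251436710358, 0.031478654593229294), 82.2433853149414) (0.3776851296424866, 0.5675287842750549)
board [225. 198.] ((0.40474632382392883, 0.3441235423088074), (0.27544793486595154, 0.052160054445266724), 84.89654541015625) (0.3943171799182892, 0.34533295035362244)
board [256.  82.] ((0.5586467385292053, 0.3403249979019165), (0.17931431531906128, 0.05990094318985939), 12.019940376281738) (0.5586193203926086, 0.34011533856391907)
red [384. 128.] ((0.5411807894706726, 0.17121565341949463), (0.07138033211231232, 0.07244373857975006), 58.121761322021484) (0.5412222743034363, 0.16977064311504364)
```

View pics/w9.png

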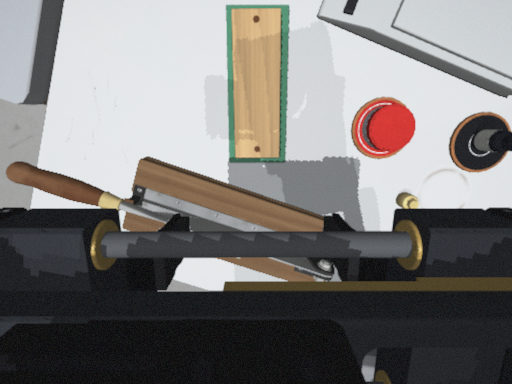

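The wide board lies on the mat at (256,82), within about 1.5 mm of its centre and 0.5° of its direction. As a last check, I'll enlarge the top view of the three coasters.

```bash
python3 - <<'E'
from station import r, optics
import cv2
from h import *
c=optics.camera("top");f=c["frame"]
cv2.imwrite("pics/t9.png",cv2.resize(f[185:250,175:330],None,fx=5,fy=5,interpolation=2)[:,:,::-1])
P=lambda X:(lambda v:(v[:2]/v[2]-[175,185])*5)(c["K"]@(c["R"]@np.array(X)+c["t"]))
for n,x,y in (("red",.5428,.1595),("blue",.518,-.142),("black",.552,.0184)):
    print(n,"coaster",P((x,y,.006)).round(),"expected lid/cap",P((x,y,.036 if n!="black" else .075)).round())
E
```

```text
red coaster [115. 156.] expected lid/cap [109. 149.]
blue coaster [648. 201.] expected lid/cap [656. 196.]
black coaster [365. 140.] expected lid/cap [366. 124.]
```

View pics/t9.png

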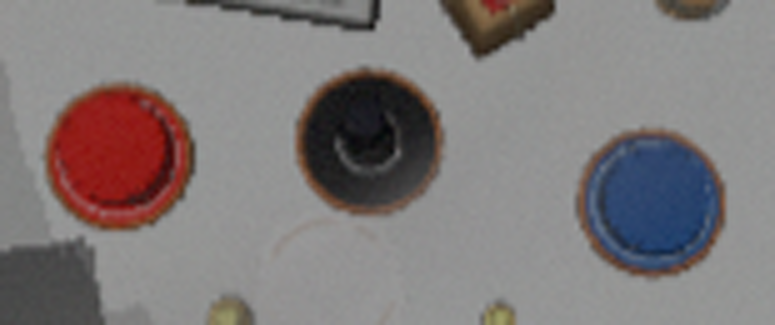

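The lids are at about (112,148) red and (658,197) blue, and the cap is at about (366,122). Each is within about 2 mm of where a centred object would appear. Handing in.

```bash
python3 -c "
from station import r
print(r.sign_off())"
```

```text
the job is handed in; nothing more can be done
None
```

I handed the job in at about 47 s of the 134 s allowed: the last pictures show the bottle and both tins standing about 2 mm or less from their coasters' centres, and both boards piled on the mat within about 2 mm (narrow one last measured before being covered); the sign-off gave no verdict.

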